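Fetch the tea tin from the sliding-door case

ROBOT

A 6-joint arm with a two-finger parallel gripper is mounted at the origin on the work surface. World frame = base frame: x ahead of the robot, y to its left, z up, the work surface at z = 0. Lengths are in m, angles in rad, forces in N, time in s.
With the tool pointing down it reaches from about 0.3 to 0.775 m from the base axis. Payload 14.6 kg.
Tool frame: the origin (TCP) lies at the very end of the fingers, on their centre line; the grasp point (between the pads) lies 19 mm behind it; z points along the fingers, y is the line along which they close (so a half turn about z gives the same grasp; the last joint's range is limited). The gripper opens to 94 mm and grips with 3 to 60 N. Pads are 16 mm wide; open, the fingers measure 119 mm over their backs; the gripper's body (75 mm by 177 mm) begins 78 mm behind the grasp point.
Start: joints at [-1.41, 0.3, 1.521, -0, 1.321, -0.067], TCP at [0.124, -0.536, 0.205] pointing down, gripper open.
Joint ranges: [-3.03, 3.03], [-0.79, 2.21], [0.23, 2.52], [-1.04, 4.18], [0, 3.07], [-2.55, 2.55]. Speed limits (rad/s): [2.22, 2.22, 2.57, 3.14, 3.14, 3.14].

INTERFACE

Orientations are given as [roll, pitch, yaw] about the fixed x, y, z axes, in that order (R = Rz(yaw) Ry(pitch) Rx(roll)).
In Python, from station import ctrl gives the robot as it stands.
- The arm moves only by the tool carry_out, never from a script. Its argument "motion" is text: rows parted by semicolons, each of 7 numbers parted by spaces: the shift along the world's x, y, z in m, then the turn, a rotation vector about the world's x, y, z in degrees, then the closure in counts, from 0 (fully open) to 255 (shut). In form: dx dy dz wx wy wz hand; .... A call has 1 to 20 rows; each row shifts and turns the commanded pose from where the row before left it; what a row does not reach is not made up. A row lasts 1/12 s, in which the tool goes at most 41.7 mm and 7.16 degrees, less where a joint would pass 70% of its speed; a pose out of reach is approached as far as the arm can. A call is refused whole if a number of a shift passes 0.0417 or a number of a turn 7.16, either way. A call with a gripper value outside its range is refused whole. The fingers move at their own pace and stop on an object; "grip_force" is the grip in N (left out, the last holds). Time passes only in rows, so rows that do not move let the fingers close. It gives the time, the measured TCP pose, the force, the opening and the grip force at its end, in the units of the state.
- ctrl.get_obs(): the state, without advancing time (a new reading comes with each control period).
- ctrl.camera(name): name is "scene" or "top"; returns a dict with "pixels" (420x560x3 uint8, red, green, blue), "range_z" (420x560 float32, m along the optical axis (not along the pixel's ray), 0 where there is no reading), "K" (3x3 intrinsics, pixels), "dist" ([k1, k2, p1, p2, k3] as OpenCV has them; the pictures are not rectified), "position" and "attitude" of the camera in the world. Camera axes: x right, y up, looking along -z (the intrinsics and any distortion apply to the point x, -y, -z); pixel columns grow to the right and rows downward; lengths in m; the calibration is good to about 2 mm. A picture is of the moment at which its call begins.
- ctrl.hand_in(): hands the job in; it is judged then, once.
The state is a dict: "time_s": time; "qpos": joint angles; "joint_vel": joint speeds; "tau": joint torques, N m; "ee_pos": TCP position; "eef_rot": TCP orientation; "force": force on the tool from outside, world axes, zero at the start; "moment": the same for the moment, N m; "grip_width": finger opening in m; "grip_force": force on a finger pad.
Only numpy, scipy, OpenCV 4.12 (cv2) and the standard library are available. Lean on these libraries where they do the work, as an engineer would, in place of code of your own. Each camera call takes 0.05 s, during which the arm holds its last target. There are 200 camera calls.

TASK

Slide the right-hand door of the counter-top case all the way back behind the left-hand one, and leave the left-hand one shut. Then take the tea tin out of the compartment, keep it upright, and set it down (do not drop it) standing on the serving tray beside the mug. Leave the door open, and do not disturb the mug or the other things in the case.

Things in the scene. Friction and masses are not known exactly. Their poses are not given: they have to be found in the camera images.
- case: Fixed display case, 606 mm wide (its y), 260 deep (x), 360 high: plywood base and centre divider, clear top, ends and far side, aluminium frame. Origin: centre of its underside. Its -x side looks to the robot and has two white sliding doors; +y is to the robot's left. Door-side frame face at own x -130; inner floor 28 mm above the desk; underside of rail over the doors 336 above the desk.
- right_bay (a point): Point on the floor of the right-hand compartment, at the case's own x 0, y -146; axes as the case. The compartment reaches 144 mm to either side of it (end wall to divider) and 121 mm to the far clear panel. Between compartment and robot lies the door track: a sill 6 mm higher than this floor, from own x -130 to -102 of the case, over which the tin must be lifted.
- right_door (a joint): How far the right-hand door (300 wide, 6 thick, at -y) is slid open, in m, towards the case's +y, behind the left-hand door. 0 shut (it may start up to 25 mm ajar); 0.215 at its stop, its pull just short of the left-hand door's edge, the opening 215 mm wide from the right end wall. Outer face at case x -113.5. About 2 N of friction; stays where left.
- left_door (a joint): How far the left-hand door is slid open, in m, towards the case's -y; 0 shut, as it starts. It moves as easily as the other. It runs in the front lane, outer face at case x -124.5, and shut covers case y -10 to +290. It has a like pull near its left edge.
- right_pull (a point): Centre of the right-hand door's pull, an upright aluminium bar 12 mm wide (case y), 70 tall, standing 28 mm out from the door. The bar's outer face is 14 mm nearer the robot than this point, at case x -141.5: 11.5 mm proud of the frame, 17 mm proud of the left-hand door. 172 mm above the desk; the door's right edge is 55 mm to its right. Moves with the door.
- tin_center (a point): Centre (half-way up) of the tea tin, a plain steel cylinder 60 mm in diameter, 80 tall, with a lid, about 0.2 kg, z along its axis. It stands on the floor of the right-hand compartment behind the right-hand door, its axis 72 to 85 mm behind the door-side frame face and 90 to 135 mm from the right end wall.
- tray: Low wooden serving tray on the desk to the left, off the case's left front corner, fixed: 160 mm (its x) by 280 mm (its y), rim 18 mm high and 5 mm thick, floor 5 mm thick. Origin at the centre of its underside. Its +y points away from the robot. The mug stands on its far (+y) half; its near (-y) half is free.
- mug: White mug, 76 mm in diameter, 88 mm high, with a handle, standing on the far half of the tray about 75 mm from the tray's centre, the handle turned away from the free half. Origin at the centre of its underside.
- teabags: Plain cardboard box, 55 x 120 x 75 mm high, standing at the back of the right-hand compartment behind the tin. Origin at the centre of its underside.
- jar: Pale frosted-glass jar with a steel lid, 72 mm in diameter, 120 mm high, in the left-hand compartment. Origin at the centre of its underside.
- bowls: Stack of plastic bowls, 116 mm in diameter, 87 mm high, in the left-hand compartment. Origin at the centre of its underside.

How it is judged:
By the outcome, as a careful person would: the job done as asked, in the order asked, and still so for the second after the job is handed in, with the robot touching nothing.
It also fails if it takes over 61 s, if anything falls off the work surface, if the arm or the gripper's body presses on something with over 40 N, if the wrist force passes 120 N, or if a joint passes its speed limit or range.

## Working session

There is one attempt and no reset: what is moved stays moved. The work goes in short steps, Python scripts to look and compute and a tool call to move; the robot and the scene stay as the last step left them, time stands still between calls to the robot, and variables do not carry over. Pictures are saved under pics/ and viewed, at most 10 in all, crops included, and the job is handed in when it is done.

Besides the shell and the picture viewer there is one more tool, called after "Emit:" as name(argument=value, ...) on one line, values as JSON. carry_out: Moves the arm, as the interface text tells. Its arguments: {"type":"object","properties":{"motion":{"type":"string"},"grip_force":{"type":"number"}},"required":["motion"]}

```bash
ls; mkdir -p pics; cat > h.py <<'E'
import numpy as np, cv2
from scipy.spatial.transform import Rotation as R
from station import ctrl
def att(a):
    a=np.array(a,float)
    return a if a.shape==(3,3) else (R.from_euler('xyz',a).as_matrix() if a.size==3 else R.from_quat(a).as_matrix())
def cloud(c):
    h,w=c['range_z'].shape
    u,v=np.meshgrid(np.arange(w),np.arange(h))
    p=cv2.undistortPoints(np.stack([u,v],-1).reshape(-1,1,2).astype(np.float64),np.array(c['K']),np.array(c['dist'])).reshape(h,w,2)
    z=c['range_z']
    P=np.stack([p[...,0]*z,-p[...,1]*z,-z],-1)
    W=P@att(c['attitude']).T+np.array(c['position'])
    W[z==0]=np.nan
    return W
E
python3 - <<'E'
from h import *
for n in ['scene','top']:
    c=ctrl.camera(n); cv2.imwrite(f'pics/{n}0.png',c['pixels'][...,::-1])
    print(n,c['K'],c['dist'],c['position'],c['attitude'])
    np.save(f'{n}0.npy',cloud(c))
print(ctrl.get_obs())
E
```

```text
pics
scene [[444.12241922   0.         281.17952721]
 [  0.         444.12241922 197.31882069]
 [  0.           0.           1.        ]] [-0.12680618  0.          0.          0.          0.        ] [0.84942444 0.31544615 1.15521604] [0.32060739 0.00845099 2.3127253 ]
top [[392.49244015   0.         274.85753773]
 [  0.         392.49244015 214.25964714]
 [  0.           0.           1.        ]] [-0.09616917  0.          0.          0.          0.        ] [0.37828337 0.06514889 1.21299647] [ 1.90119448e-01 -1.19199628e-03 -1.57633955e+00]
{'time_s': 0.1, 'qpos': array([-1.40961146e+00,  3.00436410e-01,  1.52147834e+00,  6.64103154e-06,
        1.32066991e+00, -6.65949537e-02]), 'joint_vel': array([-0.00017873, -0.00236858, -0.00295468,  0.00124191,  0.00053312,
        0.00011495]), 'tau': array([ 1.16351348e-03, -5.32649231e+01, -3.53287303e+01,  7.09242490e-02,
        2.34777981e-02, -5.34850994e-05]), 'ee_pos': array([ 0.12416597, -0.53558433,  0.20494881]), 'eef_rot': array([-3.14060327e+00, -7.24322328e-05,  2.27778141e-01]), 'force': array([-1.22721983, -0.0543736 , -0.17970403]), 'moment': array([-0.00240165,  0.03575491, -0.02613739]), 'grip_force': 0.0, 'grip_width': 0.09391870981197324}
```

View pics/scene0.png

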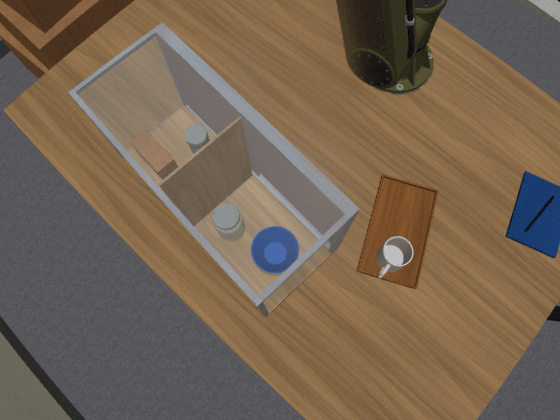

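View pics/top0.png

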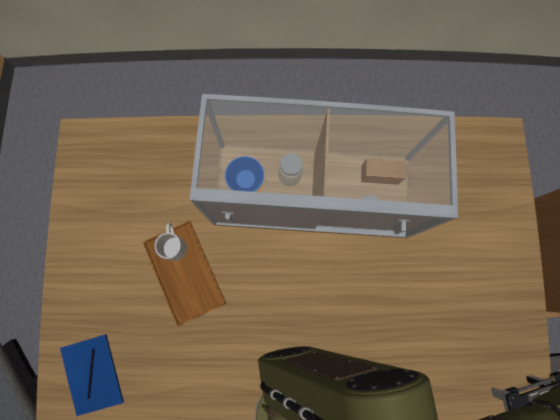

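The scene view shows the case with the tin's top at (196,130), the teabags behind it at (155,152), the jar at (228,218) and the bowls at (275,250). The tray is at (397,232) with the mug at (395,255). The top view shows the frame corners near (205,97), (455,113), (457,213) and (193,198), the pulls at (228,216) and (404,226), and the tray corners at (145,243), (190,222), (225,303) and (180,324).

```bash
python3 - <<'E'
from h import *
S=np.load('scene0.npy');T=np.load('top0.npy')
np.set_printoptions(precision=4,suppress=True)
for n,W in (('S',S),('T',T)):
    # case top frame
    m=(W[...,2]>.345)&(W[...,2]<.375)&(W[...,0]>.25)&(W[...,1]<.4)&(W[...,1]>-.5)
    P=W[m]; print(n,m.sum(),P.min(0),P.max(0),np.median(P[:,2]))
    print(cv2.minAreaRect(P[:,:2].astype(np.float32)*1000))
print('tinS',S[126:146:4,188:206:4].reshape(-1,3))
print('pull R',T[220:232:3,398:410:3].reshape(-1,3))
# tray
for n,W in (('S',S),('T',T)):
    m=(W[...,2]>.010)&(W[...,2]<.025)&(W[...,1]>.15)&(W[...,0]<.6)
    P=W[m];print(n,m.sum(),P.min(0),P.max(0))
    if n=='T':u=np.argwhere(m);print(u.min(0),u.max(0))
for n,W in (('S',S),('T',T)):
    m=(W[...,2]>.084)&(W[...,2]<.095)&(W[...,1]>.2)&(W[...,0]<.5)
    P=W[m];print('mug',m.sum(),P.mean(0),P.min(0),P.max(0))
E
```

```text
S 36277 [ 0.5334 -0.3691  0.3455] [0.8352 0.2548 0.3651] 0.3584724881043547
((684.4679565429688, -56.709869384765625), (609.0398559570312, 262.29742431640625), 85.89317321777344)
T 28186 [ 0.5327 -0.366   0.3451] [0.8361 0.254  0.3653] 0.35817216882029124
((685.0001220703125, -57.178466796875), (608.9527587890625, 262.8816223144531), 85.7828140258789)
tinS [[ 0.6738 -0.11    0.3584]
 [ 0.6686 -0.1034  0.3594]
 [ 0.6627 -0.0984  0.3573]
 [ 0.6579 -0.0909  0.3601]
 [ 0.6519 -0.086   0.3576]
 [ 0.6805 -0.1023  0.3606]
 [ 0.6746 -0.0973  0.3585]
 [ 0.6691 -0.0914  0.3582]
 [ 0.6633 -0.0862  0.3563]
 [ 0.6579 -0.0801  0.3565]
 [ 0.6861 -0.0971  0.3581]
 [ 0.6809 -0.0904  0.3592]
 [ 0.675  -0.0855  0.357 ]
 [ 0.67   -0.0786  0.3587]
 [ 0.6644 -0.0731  0.3577]
 [ 0.6922 -0.0906  0.358 ]
 [ 0.6871 -0.084   0.3592]
 [ 0.6814 -0.0784  0.3582]
 [ 0.6757 -0.0732  0.3566]
 [ 0.6707 -0.0664  0.3582]
 [ 0.6988 -0.0827  0.3609]
 [ 0.6933 -0.077   0.3602]
 [ 0.6876 -0.072   0.3583]
 [ 0.6823 -0.0659  0.3586]
 [ 0.6773 -0.059   0.3605]]
pull R [[ 0.5544 -0.2601  0.2093]
 [ 0.5532 -0.266   0.2156]
 [ 0.5533 -0.2743  0.2148]
 [ 0.5538 -0.2834  0.2117]
 [ 0.552  -0.2703  0.1759]
 [ 0.547  -0.2688  0.2055]
 [ 0.5469 -0.2768  0.2057]
 [ 0.5522 -0.296   0.1737]
 [ 0.5431 -0.2685  0.1799]
 [ 0.5386 -0.2676  0.2077]
 [ 0.5391 -0.2767  0.2045]
 [ 0.5515 -0.3119  0.1262]
 [ 0.5346 -0.2671  0.1826]
 [ 0.5313 -0.2684  0.2038]
 [ 0.5309 -0.2756  0.2062]
 [ 0.5499 -0.3274  0.0798]]
S 4039 [0.0106 0.2148 0.01  ] [0.5959 0.7189 0.0249]
T 3998 [0.0018 0.1521 0.01  ] [0.5884 0.719  0.025 ]
[221  60] [415 246]
mug 88 [0.4791 0.3757 0.0908] [0.4672 0.3376 0.0845] [0.4991 0.4111 0.095 ]
mug 49 [0.4827 0.3706 0.091 ] [0.4704 0.3367 0.0844] [0.4996 0.4094 0.0949]
```

```bash
python3 - <<'E'
from h import *
np.set_printoptions(precision=4,suppress=True)
print([d for d in dir(ctrl) if d[0]!='_'])
S=np.load('scene0.npy');T=np.load('top0.npy')
im={n:cv2.imread(f'pics/{n}0.png') for n in('scene','top')}
# tray: colour mask in top -> world
hsv=cv2.cvtColor(im['top'],cv2.COLOR_BGR2HSV)
for n,W in (('scene',S),('top',T)):
    m=(W[...,2]>.012)&(W[...,2]<.022)&(W[...,1]>.2)&(W[...,1]<.55)&(W[...,0]<.6)&(W[...,0]>.2)
    m=m.astype(np.uint8); k,l,st,_=cv2.connectedComponentsWithStats(cv2.dilate(m,np.ones((3,3))))
    b=1+np.argmax(st[1:,4]); P=W[(l==b)&(m>0)]
    print(n,len(P),cv2.minAreaRect(P[:,:2].astype(np.float32)*1000))
a=np.radians(-4.2);R2=np.array([[np.cos(a),-np.sin(a)],[np.sin(a),np.cos(a)]]);C=np.array([.6847,-.057])
for W in(S,T):
    D=(W[...,:2]-C)@R2
    m=(W[...,2]>.198)&(W[...,2]<.212)&(D[...,0]<-.132)&(D[...,0]>-.16)&(abs(D[...,1])<.29)
    for s in(-1,1):
        q=D[m&(D[...,1]*s>0)]; print('pull',len(q),q.mean(0) if len(q) else '')
    print('depth classes thru glass', np.nanmin(W[...,2]))
for n,(x0,y0,x1,y1) in {'scene':(150,90,250,165),'top':(310,150,460,240)}.items():
    cv2.imwrite(f'pics/{n}crop.png',cv2.resize(im[n][y0:y1,x0:x1],None,fx=5 if n=='top' else 7,fy=5 if n=='top' else 7,interpolation=cv2.INTER_CUBIC))
E
```

```text
['MotionError', 'camera', 'get_obs', 'hand_in']
scene 647 ((431.3775939941406, 343.45196533203125), (283.3851318359375, 161.13430786132812), 24.708953857421875)
top 483 ((431.7427062988281, 342.91729736328125), (280.9617919921875, 161.52606201171875), 24.99812126159668)
pull 0 
pull 0 
depth classes thru glass -0.7754549072227912
pull 26 [-0.1376 -0.2261]
pull 20 [-0.1376  0.2361]
depth classes thru glass -0.7786763772789433
```

View pics/scenecrop.png

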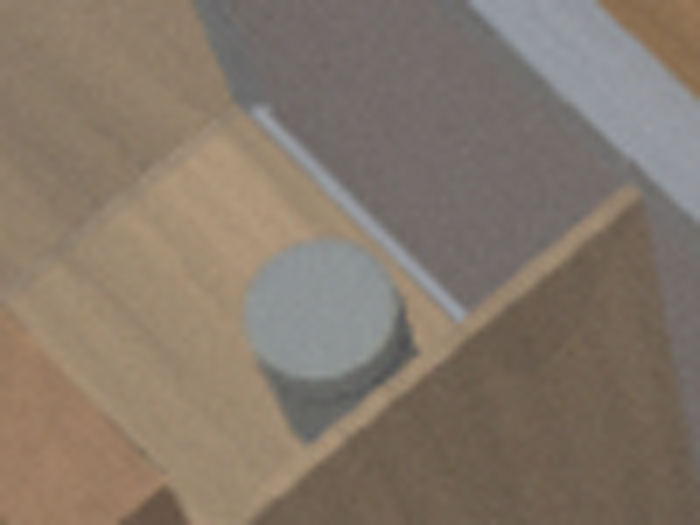

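The crop shows the tin lid as an ellipse centred near crop (322,310), i.e. scene pixel (195.5,133.8). The door's track is just to its right.

```bash
cat >> h.py <<'E'
a=np.radians(-4.2);Rc=np.array([[np.cos(a),-np.sin(a)],[np.sin(a),np.cos(a)]]);C=np.array([.6847,-.057])
def ray(c,u,v,z):
    p=cv2.undistortPoints(np.array([[[u,v]]],float),np.array(c['K']),np.array(c['dist']))[0,0]
    d=att(c['attitude'])@np.array([p[0],-p[1],-1]);o=np.array(c['position'])
    return o+d*(z-o[2])/d[2]
def case(w): return (np.array(w)[:2]-C)@Rc
def world(x,y): return C+Rc@np.array([x,y])
E
python3 - <<'E'
from h import *
np.set_printoptions(precision=4,suppress=True)
c=ctrl.camera('scene')
w=ray(c,195.5,133.8,.108);print('tin',w,case(w))
for x,y in((245,310),(402,310),(322,240),(322,381)):
    q=ray(c,150+x/7-.5,90+y/7-.5,.108);print(case(q))
w=ray(c,150+258/7-.5,90+108/7-.5,.034);print('sill corner',case(w))
print('pull',world(-.1375,-.226),'push start',world(-.19,-.255),world(-.133,-.255))
print('tray near',np.array([.4315,.343])-.07*np.array([.907,.421]))
E
```

```text
tin [ 0.6211 -0.212   0.108 ] [-0.0521 -0.1592]
[-0.0309 -0.1797]
[-0.074  -0.1381]
[-0.0709 -0.1822]
[-0.0333 -0.1364]
sill corner [-0.1054 -0.2885]
pull [ 0.531  -0.2723] push start [ 0.4765 -0.2974] [ 0.5334 -0.3016]
tray near [0.368  0.3135]
```

Emit:
carry_out(motion="0.02 0.0125 0.005 0 0 -1.725 255;0.02 0.0125 0.005 0 0 -1.725 255;0.02 0.0125 0.005 0 0 -1.725 255;0.02 0.0125 0.005 0 0 -1.725 255;0.02 0.0125 0.005 0 0 -1.725 255;0.02 0.0125 0.005 0 0 -1.725 255;0.02 0.0125 0.005 0 0 -1.725 255;0.02 0.0125 0.005 0 0 -1.725 255;0.02 0.0125 0.005 0 0 -1.725 255;0.02 0.0125 0.005 0 0 -1.725 255;0 0 0 -0.33 -4.488 0 255;0 0 0 -0.33 -4.488 0 255;0 0 0 -0.33 -4.488 0 255;0 0 0 -0.33 -4.488 0 255;0 0 0 -0.33 -4.488 0 255")

```text
time_s: 1.4
ee_pos: [0.3242, -0.4108, 0.2557]
eef_rot: [3.141, -0.396, -0.073]
force: [0.4, 0.3, 0.2]
grip_width: 0.0004
grip_force: 0.0
```

```bash
cat > o.py <<'E'
from h import *
np.set_printoptions(precision=4,suppress=True)
o=ctrl.get_obs();print(o['time_s'],o['qpos'],o['ee_pos'],'F',o['force'],o['grip_width'],o['grip_force'])
r=R.from_euler('xyz',o['eef_rot']).as_matrix();print('z',r[:,2],'y',r[:,1],'case',case(o['ee_pos']))
ca=np.radians(-4.2);t=np.array([[0,0,np.cos(ca)],[0,0,np.sin(ca)],[1,0,0]]);t[:,1]=[np.sin(ca),-np.cos(ca),0]
t[:,0]=np.cross(t[:,1],t[:,2]);print('rot to go deg',np.degrees((R.from_matrix(t)*R.from_matrix(r).inv()).as_rotvec()))
E
python3 o.py
```

```text
1.4 [-1.1508  0.0714  1.7228  0.3766  1.1772  0.3774] [ 0.3242 -0.4108  0.2557] F [0.4302 0.2794 0.2478] 0.0004236222318121657 0.0
z [ 0.3851 -0.0293 -0.9224] y [-0.0735 -0.9973  0.001 ] case [-0.3336 -0.3793]
rot to go deg [ -4.8885 -67.1052   0.0474]
```

Emit:
carry_out(motion="0.01 0.0075 -0.0055 -0.33 -4.47 0 255;0.01 0.0075 -0.0055 -0.33 -4.47 0 255;0.01 0.0075 -0.0055 -0.33 -4.47 0 255;0.01 0.0075 -0.0055 -0.33 -4.47 0 255;0.01 0.0075 -0.0055 -0.33 -4.47 0 255;0.01 0.0075 -0.0055 -0.33 -4.47 0 255;0.01 0.0075 -0.0055 -0.33 -4.47 0 255;0.01 0.0075 -0.0055 -0.33 -4.47 0 255;0.01 0.0075 -0.0055 -0.33 -4.47 0 255;0.01 0.0075 -0.0055 -0.33 -4.47 0 255;0.01 0.0075 -0.0055 -0.33 -4.47 0 255;0.01 0.0075 -0.0055 -0.33 -4.47 0 255;0.01 0.0075 -0.0055 -0.33 -4.47 0 255;0.01 0.0075 -0.0055 -0.33 -4.47 0 255;0.01 0.0075 -0.0055 -0.33 -4.47 0 255;0 0 0 0 0 0 255")

```text
time_s: 2.73
ee_pos: [0.4745, -0.2966, 0.1693]
eef_rot: [-2.402, -1.563, -0.812]
force: [0.2, 0.2, -0.2]
grip_width: 0.0003
grip_force: 0.0
```

```bash
python3 o.py; python3 -c "
from h import *
c=ctrl.camera('top');cv2.imwrite('pics/t1.png',c['pixels'][...,::-1])"
```

```text
2.7333 [-1.0411  0.4856  2.2378  2.1298  1.3333 -1.2141] [ 0.4745 -0.2966  0.1693] F [ 0.2096  0.2131 -0.201 ] 0.000281753277535323 0.0
z [ 0.9973 -0.0727 -0.0057] y [-0.0727 -0.9973 -0.0052] case [-0.1921 -0.2544]
rot to go deg [-0.3191 -0.3024 -0.0327]
```

Emit:
carry_out(motion="0.014 -0.001 0.0005 0 0 0 255;0.014 -0.001 0.0005 0 0 0 255;0.014 -0.001 0.0005 0 0 0 255;0.01 -0.001 0.0005 0 0 0 255;0.0065 0 0 0 0 0 255;0 0 0 0 0 0 255")

```text
time_s: 3.28
ee_pos: [0.5333, -0.3024, 0.176]
eef_rot: [2.734, -1.566, 0.335]
force: [-0.1, -0.2, -0.1]
grip_width: 0.0005
grip_force: 0.0
```

```bash
python3 o.py
```

```text
3.2833 [-0.9156  0.5139  2.1337  2.2344  1.2458 -1.1899] [ 0.5333 -0.3024  0.176 ] F [-0.06   -0.2156 -0.0844] 0.0005310865184578323 0.0
z [ 0.9973 -0.0727 -0.0044] y [-0.0727 -0.9974  0.0019] case [-0.133  -0.2558]
rot to go deg [ 0.0895 -0.2571 -0.0302]
```

View pics/t1.png

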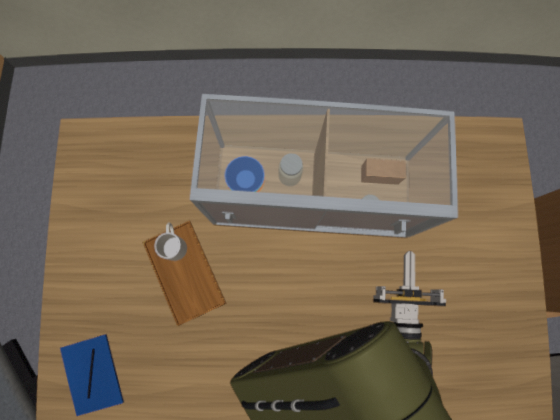

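Emit:
carry_out(motion="0.0003 0.004 0 0 0 0 255;0.0003 0.004 0 0 0 0 255;0.0003 0.004 0 0 0 0 255;0.0004 0.006 0 0 0 0 255;0.0007 0.01 0 0 0 0 255;0.0007 0.01 0 0 0 0 255;0.0007 0.01 0 0 0 0 255;0.0007 0.01 0 0 0 0 255;0.0007 0.01 0 0 0 0 255;0.0007 0.01 0 0 0 0 255;0.0007 0.01 0 0 0 0 255;0.0007 0.01 0 0 0 0 255;0.0007 0.01 0 0 0 0 255;0.0007 0.01 0 0 0 0 255;0.0007 0.01 0 0 0 0 255;0.0007 0.01 0 0 0 0 255;0.0007 0.01 0 0 0 0 255;0.0007 0.01 0 0 0 0 255;0.0007 0.01 0 0 0 0 255;0 0 0 0 0 0 255")

```text
time_s: 4.95
ee_pos: [0.5445, -0.1321, 0.1748]
eef_rot: [3.047, -1.566, 0.024]
force: [0.8, 0.3, -0.1]
grip_width: 0.0004
grip_force: 0.0
```

```bash
python3 o.py;  python3 -c "
from h import *
c=ctrl.camera('top');cv2.imwrite('pics/t2.png',c['pixels'][...,::-1])"
```

```text
4.95 [-0.5137  0.419   2.3566  2.671   1.2364 -1.4083] [ 0.5445 -0.1321  0.1748] F [ 0.8219  0.2951 -0.1066] 0.00035848405306778845 0.0
z [ 0.9975 -0.0711 -0.0051] y [-0.0711 -0.9975  0.0005] case [-0.1344 -0.0852]
rot to go deg [ 0.0067 -0.2957 -0.1245]
```

View pics/t2.png

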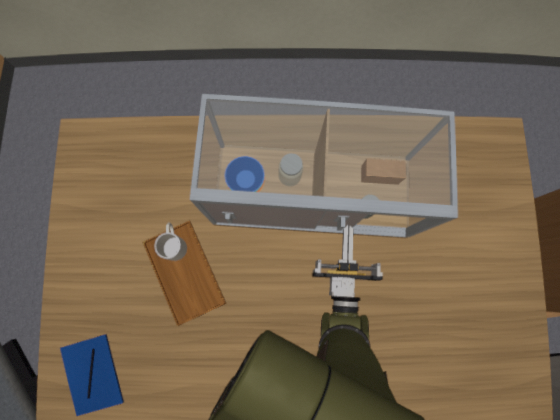

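The door followed: its pull is now at (343,220) with the tips behind it, and the left pull is unmoved at (228,216). About 45 mm remain.

Emit:
carry_out(motion="0.0008 0.008 0 0 0 0 255;0.0008 0.008 0 0 0 0 255;0.0006 0.008 0 0 0 0 255;0.0006 0.008 0 0 0 0 255;0.0004 0.006 0 0 0 0 255;0.0002 0.003 0 0 0 0 255;0.0002 0.003 0 0 0 0 255;0 0 0 0 0 0 255")

```text
time_s: 5.67
ee_pos: [0.5482, -0.0899, 0.175]
eef_rot: [3.026, -1.566, 0.043]
force: [-0.1, 0.0, 0.5]
grip_width: 0.0005
grip_force: 0.1
```

```bash
python3 o.py
```

```text
5.6667 [-0.375   0.4091  2.3805  2.8205  1.2309 -1.4623] [ 0.5482 -0.0899  0.175 ] F [-0.0949  0.0225  0.5464] 0.000502369553589439 0.10499642521608621
z [ 0.9973 -0.0728 -0.0045] y [-0.0728 -0.9973  0.0005] case [-0.1337 -0.0428]
rot to go deg [ 0.0112 -0.2608 -0.0253]
```

Emit:
carry_out(motion="0.0001 0.0015 0 0 0 0 255;0.0001 0.0015 0 0 0 0 255;0.0001 0.0015 0 0 0 0 255;0 0 0 0 0 0 255")

```text
time_s: 6.0
ee_pos: [0.5484, -0.0857, 0.1749]
eef_rot: [3.054, -1.566, 0.014]
force: [-1.0, -2.0, 1.0]
grip_width: 0.0006
grip_force: 0.8
```

Emit:
carry_out(motion="0.0001 0.001 0 0 0 0 255;0.0001 0.001 0 0 0 0 255;0 0 0 0 0 0 255")

```text
time_s: 6.25
ee_pos: [0.5486, -0.0838, 0.175]
eef_rot: [3.077, -1.566, -0.009]
force: [-1.5, -3.0, 0.3]
grip_width: 0.0004
grip_force: 1.6
```

Emit:
carry_out(motion="0.0001 0.001 0 0 0 0 255;0.0001 0.001 0 0 0 0 255;0 0 0 0 0 0 255")

```text
time_s: 6.5
ee_pos: [0.5486, -0.0834, 0.175]
eef_rot: [-3.001, -1.566, -0.219]
force: [-5.1, -13.4, 0.5]
grip_width: 0.0004
grip_force: 6.4
```

```bash
python3 o.py; python3 - <<'E'
from h import *
c=ctrl.camera('top');W=cloud(c);D=(W[...,:2]-C)@Rc
m=(W[...,2]>.198)&(W[...,2]<.212)&(D[...,0]<-.132)&(D[...,0]>-.16)&(abs(D[...,1])<.29)
for lo,hi in((-.29,.1),(.1,.29)):
    q=D[m&(D[...,1]>lo)&(D[...,1]<hi)];print(len(q),q.mean(0),q.min(0),q.max(0))
cv2.imwrite('pics/t3.png',cv2.resize(c['pixels'][150:270,200:440,::-1],None,fx=3,fy=3))
E
```

```text
6.5 [-0.3481  0.4079  2.3836  2.8546  1.2293 -1.4729] [ 0.5486 -0.0834  0.175 ] F [ -5.0989 -13.3716   0.4655] 0.0004012916459473398 6.431917785666883
z [ 0.9969 -0.078  -0.0047] y [-0.078  -0.997  -0.0007] case [-0.1338 -0.0363]
rot to go deg [-0.0579 -0.2632  0.2748]
20 [-0.13688204 -0.01809009] [-0.14094293 -0.0232408 ] [-0.13261828 -0.01284577]
20 [-0.13715331  0.23593649] [-0.14233194  0.23033086] [-0.13203838  0.24119106]
```

View pics/t3.png

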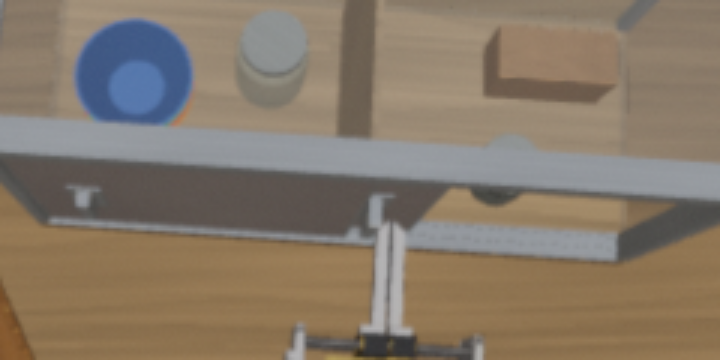

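The door is at its stop: the pull is at crop (380,210) just short of the left door's edge, which has not moved (left pull at (83,195)). The tin shows at crop (505,165), inside the opening.

Emit:
carry_out(motion="-0.0002 -0.005 0 0 0 0 255;-0.0165 0.0012 0 0 0 0 255;-0.0165 0.0012 0 0 0 0 255;-0.0165 0.0012 0 0 0 0 255;-0.0165 0.0012 0 0 0 0 255;-0.0009 -0.012 -0.009 0 0 0 0;-0.0009 -0.012 -0.009 0 0 0 0;-0.0009 -0.012 -0.009 0 0 0 0;-0.0009 -0.012 -0.009 0 0 0 0;-0.0009 -0.012 -0.009 0 0 0 0;-0.0009 -0.012 -0.009 0 0 0 0;-0.0009 -0.012 -0.009 0 0 0 0;-0.0009 -0.012 -0.009 0 0 0 0;-0.0009 -0.012 -0.009 0 0 0 0;-0.0009 -0.012 -0.009 0 0 0 0;0 0 0 0 0 0 0")

```text
time_s: 7.88
ee_pos: [0.4805, -0.2058, 0.0823]
eef_rot: [3.088, -1.567, -0.02]
force: [-0.3, 0.3, 0.2]
grip_width: 0.0706
grip_force: 0.0
```

```bash
python3 o.py; python3 - <<'E'
from h import *
c=ctrl.camera('scene');W=cloud(c)
o=ray(c,195.5,133.8,.108)
cv2.imwrite('pics/s2.png',cv2.resize(c['pixels'][80:260,120:390,::-1],None,fx=2.9,fy=2.9,interpolation=cv2.INTER_CUBIC))
E
```

```text
7.8833 [-0.8538  0.7463  2.3254  2.3601  1.5173 -1.5218] [ 0.4805 -0.2058  0.0823] F [-0.3068  0.3136  0.2133] 0.07064638446539548 0.0
z [ 0.9973 -0.0737 -0.0038] y [-0.0737 -0.9973  0.0002] case [-0.1928 -0.1633]
rot to go deg [-0.0044 -0.2203  0.0244]
```

View pics/s2.png

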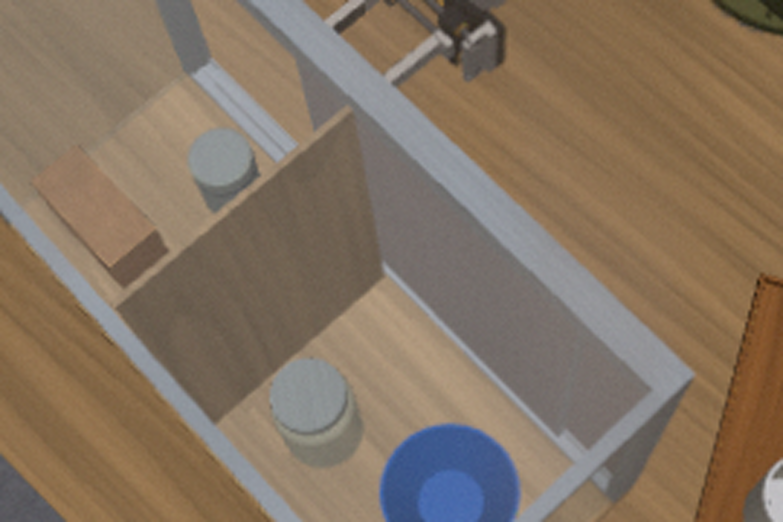

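The door lane is clear, and the tin's lid at crop (222,160) has not moved. I'll approach it now.

Emit:
carry_out(motion="0.0003 0.004 0.003 0 -0.2 0 0;0 0 0 0 0 0 0;0 0 0 0 0 0 0;0.0125 -0.0009 0 0 0 0 0;0.0125 -0.0009 0 0 0 0 0;0.0125 -0.0009 0 0 0 0 0;0.0125 -0.0009 0 0 0 0 0;0.0125 -0.0009 0 0 0 0 0;0.0125 -0.0009 0 0 0 0 0;0.0125 -0.0009 0 0 0 0 0;0 0 0 0 0 0 0")

```text
time_s: 8.85
ee_pos: [0.57, -0.2057, 0.0874]
eef_rot: [0.674, -1.569, 2.397]
force: [0.2, -0.3, 0.2]
grip_width: 0.0938
grip_force: 0.0
```

```bash
python3 o.py
```

```text
8.85 [-0.6601  0.7489  2.1617  2.54    1.3809 -1.4422] [ 0.57   -0.2057  0.0874] F [ 0.2364 -0.3356  0.1616] 0.09379373391692095 0.0
z [ 0.9975 -0.0707  0.0017] y [-0.0707 -0.9975  0.0013] case [-0.1035 -0.1567]
rot to go deg [ 0.0837  0.0905 -0.1446]
```

Emit:
carry_out(motion="0.0115 -0.0012 -0.0004 0 0 0 0;0.0115 -0.0012 -0.0004 0 0 0 0;0.0115 -0.0012 -0.0004 0 0 0 0;0.0115 -0.0012 -0.0004 0 0 0 0;0.0115 -0.0012 -0.0004 0 0 0 0;0.0115 -0.0012 -0.0004 0 0 0 0;0 0 0 0 0 0 0")

```text
time_s: 9.43
ee_pos: [0.6382, -0.2132, 0.0846]
eef_rot: [0.724, -1.57, 2.346]
force: [-0.3, 0.4, 0.1]
grip_width: 0.0941
grip_force: 0.0
```

```bash
python3 o.py
```

```text
9.4333 [-0.5726  0.7915  2.0054  2.6147  1.2708 -1.4009] [ 0.6382 -0.2132  0.0846] F [-0.2957  0.3819  0.1443] 0.09408420129302338 0.0
z [ 0.9974 -0.0715  0.0009] y [-0.0715 -0.9974  0.0008] case [-0.035  -0.1591]
rot to go deg [ 0.0518  0.0506 -0.1027]
```

Emit:
carry_out(motion="0 0 0 0 0 0 255;0 0 0 0 0 0 255;0 0 0 0 0 0 255;0 0 0 0 0 0 255;0 0 0 0 0 0 255;0 0 0 0 0 0 255;0 0 0 0 0 0 255;0 0 0 0 0 0 255", grip_force=25)

```text
time_s: 10.1
ee_pos: [0.6372, -0.2135, 0.0841]
eef_rot: [2.707, -1.571, 0.362]
force: [-1.2, 0.0, 0.4]
grip_width: 0.0594
grip_force: 25.0
```

Emit:
carry_out(motion="0 0 0.002 0 0 0 255;0 0 0.003 0 0 0 255;0 0 0.004 0 0 0 255;0 0 0.004 0 0 0 255;0 0 0.004 0 0 0 255;0 0 0.004 0 0 0 255;0 0 0.004 0 0 0 255;0 0 0 0 0 0 255")

```text
time_s: 10.77
ee_pos: [0.6374, -0.2136, 0.1102]
eef_rot: [0.62, -1.57, 2.449]
force: [-0.3, 0.2, -1.3]
grip_width: 0.0592
grip_force: 25.0
```

```bash
python3 o.py
```

```text
10.7667 [-0.5738  0.7235  2.0262  2.6065  1.2302 -1.3755] [ 0.6374 -0.2136  0.1102] F [-0.3398  0.2467 -1.2992] 0.05920628434831068 24.9998939037323
z [ 0.9974 -0.0724  0.0009] y [-0.0724 -0.9974  0.0006] case [-0.0357 -0.1596]
rot to go deg [ 0.0408  0.0491 -0.0471]
```

Emit:
carry_out(motion="-0.008 0.0006 0 0 0 0 255;-0.0145 0.0011 0 0 0 0 255;-0.0145 0.0011 0 0 0 0 255;-0.0145 0.0011 0 0 0 0 255;-0.0145 0.0011 0 0 0 0 255;-0.0145 0.0011 0 0 0 0 255;-0.0145 0.0011 0 0 0 0 255;-0.0145 0.0011 0 0 0 0 255;-0.0145 0.0011 0 0 0 0 255;-0.0145 0.0011 0 0 0 0 255;-0.0145 0.0011 0 0 0 0 255;-0.0145 0.0011 0 0 0 0 255;-0.0145 0.0011 0 0 0 0 255;-0.0145 0.0011 0.005 0 0 0 255;0 0 0.015 0 0 0 255;0 0 0.02 0 0 0 255;0 0 0.02 0 0 0 255;0 0 0.02 0 0 0 255;0 0 0.02 0 0 0 255;0 0 0.01 0 0 0 255")

```text
time_s: 12.43
ee_pos: [0.4404, -0.1983, 0.221]
eef_rot: [0.79, -1.569, 2.279]
force: [-0.8, 0.7, -1.7]
grip_width: 0.0593
grip_force: 25.0
```

```bash
python3 o.py
```

```text
12.4333 [-0.9576  0.1852  2.4867  2.2017  1.2813 -1.198 ] [ 0.4404 -0.1983  0.221 ] F [-0.7686  0.7382 -1.6774] 0.05931280927527694 24.999649822711945
z [ 0.9974 -0.0726  0.0013] y [-0.0726 -0.9974  0.0013] case [-0.2333 -0.1588]
rot to go deg [ 0.0824  0.0705 -0.0384]
```

Emit:
carry_out(motion="0 0 0 0 0 3 255;0 0 0 0 0 5 255;0 0 0 0 0 5 255;0 0 0 0 0 5 255;0 0 0 0 0 5 255;-0.002 0 0 0 0 5 255;-0.004 0 0 0 0 5 255;-0.004 0.004 0 0 0 5 255;-0.004 0.006 0 0 0 5 255;-0.004 0.008 0 0 0 5 255;-0.004 0.01 0 0 0 5 255;-0.004 0.01 0 0 0 5 255;-0.004 0.01 0 0 0 5 255;-0.004 0.01 0 0 0 5 255;-0.004 0.01 0 0 0 5 255;-0.004 0.01 0 0 0 5 255;-0.004 0.01 0 0 0 5 255;0 0.01 0 0 0 4 255;0 0.01 0 0 0 3 255;0 0 0 0 0 0 255")

```text
time_s: 14.1
ee_pos: [0.3946, -0.0893, 0.219]
eef_rot: [-0.62, -1.57, -1.018]
force: [0.9, 0.1, -1.2]
grip_width: 0.0594
grip_force: 25.0
```

```bash
python3 o.py
```

```text
14.1 [-0.8326  0.6014  1.7792  0.9638  2.0695 -0.9679] [ 0.3946 -0.0893  0.219 ] F [ 0.8832  0.0819 -1.2299] 0.05942960860769976 24.999854564666748
z [0.0674 0.9977 0.0009] y [ 0.9977 -0.0674 -0.0006] case [-0.287  -0.0534]
rot to go deg [ -0.0685   0.0165 -90.3328]
```

Emit:
carry_out(motion="-0.0017 0.01 0 0 0 0 255;-0.0017 0.015 0 0 0 0 255;-0.0017 0.02 0 0 0 0 255;-0.0017 0.022 0 0 0 0 255;-0.0017 0.022 0 0 0 0 255;-0.0017 0.022 0 0 0 0 255;-0.0017 0.022 0 0 0 0 255;-0.0017 0.022 0 0 0 0 255;-0.0017 0.022 0 0 0 0 255;-0.0017 0.022 0 0 0 0 255;-0.0017 0.022 0 0 0 0 255;-0.0017 0.022 0 0 0 0 255;-0.0017 0.022 0 0 0 0 255;-0.0017 0.022 0 0 0 0 255;-0.0017 0.022 0 0 0 0 255;-0.0017 0.022 0 0 0 0 255;-0.0017 0.022 0 0 0 0 255;-0.0017 0.022 0 0 0 0 255;-0.0017 0.017 0 0 0 0 255;-0.0017 0.01 0 0 0 0 255")

```text
time_s: 15.77
ee_pos: [0.3598, 0.3122, 0.2189]
eef_rot: [-2.118, -1.569, 0.473]
force: [0.5, -0.0, -2.2]
grip_width: 0.0598
grip_force: 25.0
```

```bash
python3 o.py; python3 - <<'E'
from h import *
c=ctrl.camera('top');cv2.imwrite('pics/t4.png',c['pixels'][...,::-1])
E
```

```text
15.7667 [ 0.0167  0.3375  2.2516  1.6476  1.5227 -1.019 ] [0.3598 0.3122 0.2189] F [ 0.4974 -0.016  -2.1933] 0.05978924574537233 25.00009596347809
z [ 0.0739  0.9973 -0.0007] y [ 0.9973 -0.0739 -0.0012] case [-0.351   0.3444]
rot to go deg [ -0.027   -0.0836 -89.964 ]
```

View pics/t4.png

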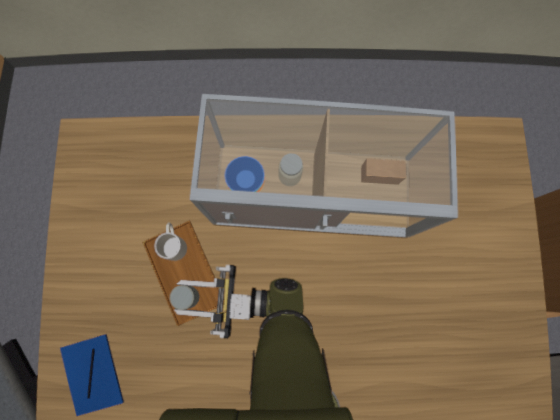

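The tin, at (182,297), is upright in the grip over the tray's free half. The mug at (170,245), the open door and the contents of the case look unchanged. I'll lower it now.

Emit:
carry_out(motion="0 0.004 -0.008 0 0 0 255;0 0.005 -0.012 0 0 0 255;0 0.005 -0.013 0 0 0 255;0 0 -0.013 0 0 0 255;0 0 -0.013 0 0 0 255;0 0 -0.013 0 0 0 255;0 0 -0.013 0 0 0 255;0 0 -0.013 0 0 0 255;0 0 -0.013 0 0 0 255;0 0 -0.013 0 0 0 255;0 0 -0.01 0 0 0 255;0 0 -0.008 0 0 0 255;0 0 -0.004 0 0 0 255;0 0 -0.002 0 0 0 255;0 0 0 0 0 0 255")

```text
time_s: 17.07
ee_pos: [0.3609, 0.3252, 0.0709]
eef_rot: [-2.326, -1.57, 0.682]
force: [0.8, 0.0, -1.9]
grip_width: 0.0593
grip_force: 25.0
```

```bash
python3 o.py
```

```text
17.0667 [ 0.0545  0.7943  2.1648  1.6963  1.5474 -1.3895] [0.3609 0.3252 0.0709] F [ 0.8208  0.0373 -1.9499] 0.05931400376380337 24.999792873859406
z [ 0.0731  0.9973 -0.0003] y [ 0.9973 -0.0731 -0.0003] case [-0.351   0.3574]
rot to go deg [ -0.0027  -0.026  -90.0067]
```

Emit:
carry_out(motion="0 0 -0.002 0 0 0 255;0 0 -0.002 0 0 0 255;0 0 -0.002 0 0 0 255;0 0 -0.001 0 0 0 255;0 0 -0.001 0 0 0 255;0 0 0 0 0 0 255")

```text
time_s: 17.57
ee_pos: [0.3608, 0.3254, 0.063]
eef_rot: [2.711, -1.571, 1.929]
force: [-0.1, -0.7, -1.2]
grip_width: 0.0598
grip_force: 25.0
```

Emit:
carry_out(motion="0 0 -0.001 0 0 0 255;0 0 0 0 0 0 255")

```text
time_s: 17.73
ee_pos: [0.3608, 0.3254, 0.062]
eef_rot: [2.57, -1.571, 2.07]
force: [-0.5, -0.6, -1.3]
grip_width: 0.0595
grip_force: 25.0
```

Emit:
carry_out(motion="0 0 -0.001 0 0 0 255;0 0 0 0 0 0 255")

```text
time_s: 17.9
ee_pos: [0.3608, 0.3254, 0.0611]
eef_rot: [1.592, -1.571, 3.048]
force: [0.2, 0.7, -1.3]
grip_width: 0.0596
grip_force: 25.0
```

Emit:
carry_out(motion="0 0 -0.0007 0 0 0 255;0 0 0 0 0 0 255")

```text
time_s: 18.07
ee_pos: [0.3608, 0.3254, 0.061]
eef_rot: [0.307, -1.569, -1.951]
force: [-0.2, -0.5, 4.6]
grip_width: 0.0594
grip_force: 25.0
```

Contact (+4.6 N). Now release part-way and back straight out.

Emit:
carry_out(motion="0 0 0 0 0 0 88;0 0 0 0 0 0 80;0 0 0 0 0 0 70;0 0 0 0 0 0 60;0 0 0 0 0 0 55;0 0 0 0 0 0 55;0 0 0 0 0 0 55")

```text
time_s: 18.65
ee_pos: [0.3608, 0.3254, 0.0604]
eef_rot: [2.365, -1.571, 2.274]
force: [0.5, 0.4, 1.1]
grip_width: 0.0738
grip_force: 0.0
```

Emit:
carry_out(motion="-0.0002 -0.003 0 0 0 0 55;-0.0004 -0.006 0 0 0 0 55;-0.0007 -0.01 0 0 0 0 55;-0.0007 -0.01 0 0 0 0 55;-0.0007 -0.01 0 0 0 0 55;-0.0007 -0.01 0 0 0 0 55;-0.0007 -0.01 0 0 0 0 55;-0.0007 -0.01 0 0 0 0 55;-0.0007 -0.01 0 0 0 0 55;-0.0007 -0.01 0 0 0 0 55;-0.0007 -0.01 0 0 0 0 55;0 0 0 0 0 0 55")

```text
time_s: 19.65
ee_pos: [0.3543, 0.225, 0.0604]
eef_rot: [2.048, -1.57, 2.59]
force: [0.2, -0.7, 0.4]
grip_width: 0.0737
grip_force: 0.0
```

```bash
python3 o.py; python3 - <<'E'
from h import *
c=ctrl.camera('scene');cv2.imwrite('pics/s5.png',c['pixels'][...,::-1])
W=cloud(c)
m=(W[...,2]>.080)&(W[...,2]<.09)&(abs(W[...,0]-.36)<.05)&(abs(W[...,1]-.31)<.05)
print('tin',m.sum(),W[m].mean(0),np.ptp(W[m],axis=0),W[m][:,2].std())
E
```

```text
19.65 [-0.2423  0.8245  2.1732  1.4045  1.5946 -1.4292] [0.3543 0.225  0.0604] F [ 0.2089 -0.7048  0.4473] 0.07374764747212915 0.0
z [ 0.0743  0.9972 -0.0002] y [ 0.9972 -0.0743  0.0003] case [-0.3502  0.257 ]
rot to go deg [  0.023    0.0055 -89.9404]
tin 381 [0.36239545 0.30688461 0.08458993] [0.0583029  0.05962942 0.00979679] 0.002033761182975495
```

View pics/s5.png

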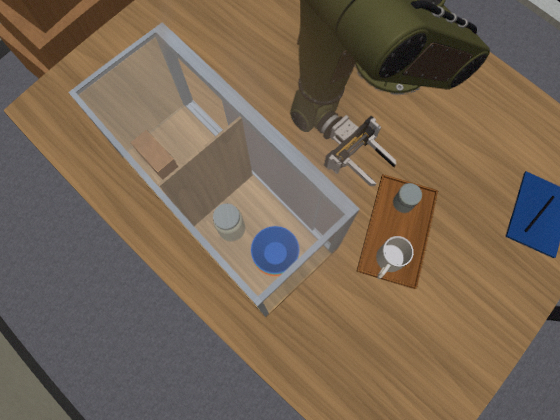

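The tin stands upright on the tray at (409,195) with its top at 85 mm, and the mug at (395,255) is undisturbed. The door is open, and the gripper, at (360,150), touches nothing.

```bash
python3 -c "
from station import ctrl
print(ctrl.hand_in())"
```

```text
the job is handed in; nothing more can be done
None
```

The job is handed in: the right-hand door is slid to its stop with the left-hand one shut, and the tin stands upright on the tray's free half beside the undisturbed mug, done in about 20 s of the 61 s allowed.

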